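# Close a cold-sample carrier and clamp its draw latch

## Robot

A 6-joint arm with a two-finger parallel gripper is mounted at the origin on a cart in front of the work surface, level with it; the furniture and walls round the work are solid. World frame = base frame: x ahead of the robot, y to its left, z up, the work surface at z = 0. Lengths are in m, angles in rad, forces in N, time in s.
With the tool pointing down it reaches from about 0.35 to 0.975 m from the base axis. Payload 4.9 kg.
Tool frame: the origin (TCP) lies on the centre line of the jaws, within the pads' length; the fingertips stand manip.tip_reach ahead of it and the grasp point (between the pads) is the TCP (manip.tip_reach is the distance from the TCP to the fingertips, in m); z points along the fingers, y is the line along which they close (so a half turn about z gives the same grasp; the last joint's range is limited). The gripper opens to 85 mm and grips with 20 to 120 N. Pads are 22 mm wide; open, the fingers measure 114 mm over their backs; the gripper's body (76 mm by 85 mm) begins 54 mm behind the grasp point. The pads swing forward as they close: fully open they stand 13 mm farther back than shut.
Start: joints at [-0.119, 0.053, 1.613, -0, 1.476, -0.119], TCP at [0.625, 0, 0.25] pointing down, gripper open.
Joint ranges: [-3.01, 3.01], [-1.01, 2.22], [0.06, 2.58], [-1.02, 4.17], [0.09, 2.62], [-3.14, 3.14]. Speed limits (rad/s): [2.57, 2.57, 3.14, 3.14, 3.14, 3.14].

## Interface

Orientations are given as a unit quaternion [w, x, y, z].
In Python, from plant import manip gives the robot as it stands. The module is installed in compiled form; this text tells all that it offers.
- The arm moves only by the tool move_arm, never from a script. Its argument "rows" is a list of rows, each a list of 7 numbers: the shift along the tool's x, y, z in cm, then the turn, a rotation vector about the tool's x, y, z in degrees, then the opening, from -1 (shut) to 1 (fully open). In form: [[tx, ty, tz, ax, ay, az, jaw], ...]. A call has 1 to 20 rows; each row shifts and turns the commanded pose from where the row before left it, along the tool's axes as they then stand; what a row does not reach is not made up. A row lasts 1/12 s, in which the tool goes at most 41.7 mm and 7.16 degrees, less where a joint would pass 70% of its speed; a pose out of reach is approached as far as the arm can. A call is refused whole if a number of a shift passes 4.17 or a number of a turn 7.16, either way. A call with a gripper value outside its range is refused whole. The fingers move at their own pace and stop on an object; the grip force is fixed at half the most. Time passes only in rows, so rows that do not move let the fingers close. It gives the time, the measured TCP pose, the force, the opening and the grip force at its end, in the units of the state.
- manip.state(): the state, without advancing time (a new reading comes with each control period).
- manip.grab_frame(name): name is "scene" or "side" or "wrist"; returns a dict with "img" (400x640x3 uint8, blue, green, red), "mtx" (3x3 intrinsics, pixels), "R" (3x3) and "t" (3): a world point X has camera coordinates R X + t. Camera axes: x right, y down, z forward; pixel columns grow to the right and rows downward; lengths in m; the calibration is good to about 2 mm. The wrist camera is an equidistant fisheye: a pixel r from the principal point sees the ray r / f radians off the axis. A picture is of the moment at which its call begins. There is no depth.
- manip.job_done(): hands the job in; it is judged then, once.
The state is a dict: "time": time; "joint_pos": joint angles; "joint_vel": joint speeds; "joint_efforts": joint torques, N m; "tool_pos": TCP position; "tool_rot": TCP orientation; "contact_force": force on the tool from outside, world axes, zero at the start; "ft_torque": the same for the moment, N m; "gripper_width": opening from 0.0 (shut) to 1.0 (fully open); "grasp_force": force on a finger pad.
Only numpy, scipy, OpenCV 4.12 (cv2) and the standard library are available. Lean on these libraries where they do the work, as an engineer would, in place of code of your own. Each camera call takes 0.05 s, during which the arm holds its last target. There are 200 camera calls.

## Task

Get the sample carrier ready to travel: lower its lid onto the seal, swing the latch's wire loop over the hook on the lid's front, and push the lever down past centre until it is fully home against its stop, so that the latch holds the lid drawn down tight on its seal. Firm fingertip pressure is enough, so never press on anything with more than 25 N, and leave the timer, the petri dish and the marker where they are.

Things in the scene. Friction and masses are not known exactly. Their poses are not given: they have to be found in the camera images.
- case: The sample carrier: a white plastic box with ribbed walls, 130 mm deep (x), 210 mm wide (y), 100 mm high without lid, fixed to the worktop. Origin: centre of its underside; x points from its front wall (x = -65 mm, facing the robot) to the back, y to its left, z up. In the middle of the front wall is a steel draw latch: a lever on a pin along y, with a wire loop (bail).
- latch_wall (a point): Point of the front wall's plane behind the lever's pin, 72 mm above the underside. The latch is screwed on over a black packing plate, 52 mm wide, that differs from carrier to carrier: the pin (parallel to the wall, along y) stands 7 to 21 mm in front of this wall and up to 1 mm above or below this point. That is not measured: where the lever comes home must be felt.
- lid (a joint): Grey lid, 132 x 210 mm, 38 mm thick. Angle in rad: 0 flat on the rim, larger is more open. It starts 0.35 to 0.8 open; its stiff hinge (0.45 N m) holds it anywhere. Resting on the seal it reads 0.034 to 0.040; the closed latch holds it at 0.002 to 0.025. A 3 mm raised panel ends 17 mm behind its front edge; a handle bar along y, 49 mm from the hinge line, stands 29 mm above the lid's top.
- lid_hinge (a point): Middle of the lid's hinge line (along y): x = 69 mm, z = 100 mm of the carrier. The lid's underside passes through this line; its front face is 134 mm from it.
- seal_front (a point): Middle of the front rim, at rim height, 127 mm from the hinge line. A black rubber seal stands 5 mm proud of it; squeezing it takes about 20 N per mm, and it lifts the lid again after a press.
- keeper (a point): Seat of the keeper, a steel hook 26 mm wide in the middle of the lid's front face that opens upward. The point is where the bail's bar centre sits when hooked: 6.5 mm in front of the lid's face, 15 mm above its underside. The slot's floor is 4 mm below the point; its lip stands 11 to 15 mm in front of the lid's face and rises to 3 mm above the point.
- lever (a joint): Steel lever, 24 mm wide, 62 mm long from its pin. Rad: 0 is home, straight down along the wall at a hard stop; pi/2 sticks out level; starts 1.75 to 2.15. Push on its outer (upper) face; 50 mm from the pin that is 8.5 mm off the pin's line and takes 7 to 12 N, most at 0.9 to 0.4 rad. Dead centre is at 0.05 to 0.35 rad. The pin is stiff (0.26 N m): the lever stays where left; it does not snap home.
- bail (a joint): Wire loop: two legs 37 mm apart, an 8 mm round cross bar 44 mm wide, 59.5 mm from its pivot on the lever, 14 mm from the lever's pin. Rad, relative to the lever: 0 (start) is thrown back on a stop 0.70 rad off the lever's outer side; it grows as the bar swings up and in. It swings freely: with lever + bail + 0.70 above pi it leans on the lid; the bar drops into the hook as the lever goes down.
- timer: A white digital timer, 62 x 66 x 20 mm, loose, lying left of the carrier. Origin: centre of its underside.
- petri_dish: A closed petri dish, 91 mm across, 16 mm high, loose, lying right of the carrier. Origin: centre of its underside.
- marker: A white marker pen with a black cap, 136 mm long, 13 mm thick, loose, lying left of the carrier and nearer the robot. Origin: centre of its underside.

How it is judged:
By the outcome, as a careful person would: the job done as asked, in the order asked, and still so for the second after the job is handed in, with the robot touching nothing.
It also fails if it takes over 51 s, if anything falls off the work surface, if the arm or the gripper's body presses on something with over 40 N, if the wrist force passes 120 N, or if a joint passes its speed limit or range.

## Working session

There is one attempt and no reset: what is moved stays moved. The work goes in short steps, Python scripts to look and compute and a tool call to move; the robot and the scene stay as the last step left them, time stands still between calls to the robot, and variables do not carry over. Pictures are saved under pics/ and viewed, at most 10 in all, crops included, and the job is handed in when it is done.

Besides the shell and the picture viewer there is one more tool, called after ">>>" as a command line: name --pt "numbers of a row" for each row, then --argument value for the rest. move_arm: Moves the arm, as the interface text tells. Its arguments: {"type":"object","properties":{"rows":{"type":"array","items":{"type":"array","items":{"type":"number"}}}},"required":["rows"]}

```bash
mkdir -p pics; cat > h.py <<'E'
import numpy as np, cv2, pickle
from plant import manip
def grab(n):
    f=manip.grab_frame(n); return f
E
python3 - <<'E'
from h import *
print(manip.state(), manip.tip_reach)
for n in ("scene","side"):
    f=grab(n); pickle.dump(f,open(n+".pkl","wb")); cv2.imwrite(f"pics/{n}0.png",f["img"]); print(n,f["mtx"].round(1).tolist(),f["R"].round(3).tolist(),f["t"].round(3).tolist())
E
```

```text
{'time': 0.0, 'joint_pos': array([-1.19006278e-01,  5.33550786e-02,  1.61432797e+00, -6.24624003e-06,
        1.47600318e+00, -1.19010283e-01]), 'joint_vel': array([ 0.00054639,  0.00120299,  0.00064428,  0.00054007, -0.0013741 ,
       -0.00097371]), 'joint_efforts': array([ 2.70554956e-04, -3.93670499e+01, -3.70175600e+01, -1.62778279e-04,
        6.93513779e-03, -6.06393527e-06]), 'tool_pos': array([6.24400755e-01, 6.65136379e-05, 2.49043797e-01]), 'tool_rot': array([-8.20915658e-04,  7.07104766e-01,  7.07108021e-01, -6.49518744e-04]), 'contact_force': array([-0.95826939, -0.01209462, -0.9146558 ]), 'ft_torque': array([-0.05287268,  0.01400082,  0.0292481 ]), 'grasp_force': 0.0, 'gripper_width': 1.0001508367783303} 0.019
scene [[479.1, 0.0, 322.2], [0.0, 479.1, 204.7], [0.0, 0.0, 1.0]] [[-0.608, -0.794, -0.02], [-0.486, 0.391, -0.782], [0.628, -0.466, -0.623]] [0.399, 0.314, 0.672]
side [[440.7, 0.0, 320.6], [0.0, 440.7, 197.7], [0.0, 0.0, 1.0]] [[0.997, -0.077, 0.017], [-0.032, -0.595, -0.803], [0.072, 0.8, -0.596]] [-0.581, 0.142, 0.873]
```

View pics/scene0.png

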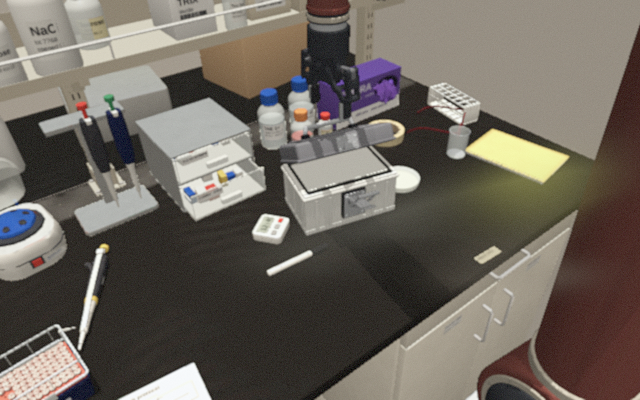

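View pics/side0.png

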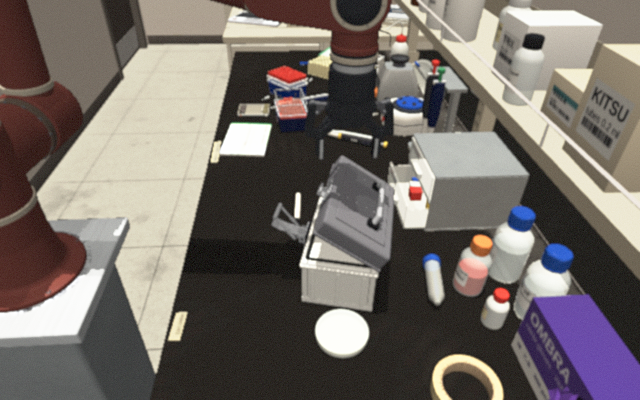

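The scene view shows the carrier at about (340,190) with its lid open, latch at (357,203), timer (270,228) and marker (290,263). In the side view the case is at (345,255), the latch sticks out at (290,220), and the dish is at (342,333). Next, enlarged crops.

```bash
python3 - <<'E'
from h import *
for n,(x,y,w,h) in dict(scene=(260,110,160,120),side=(260,150,160,170)).items():
    f=pickle.load(open(n+".pkl","rb")); s=5 if n=="scene" else 3.5
    c=cv2.resize(f["img"][y:y+h,x:x+w],None,fx=s,fy=s,interpolation=cv2.INTER_CUBIC)
    for i in range(0,w,20): cv2.putText(c,str(x+i),(int(i*s),10),0,.35,(0,0,255)); cv2.line(c,(int(i*s),12),(int(i*s),18),(0,0,255))
    for i in range(0,h,20): cv2.putText(c,str(y+i),(0,int(i*s)+4),0,.35,(0,0,255))
    cv2.imwrite(f"pics/{n}1.png",c)
    print(n,(-f["R"].T@f["t"]).round(3))
E
```

```text
scene [-0.027  0.507  0.672]
side [ 0.521 -0.658  0.644]
```

View pics/scene1.png

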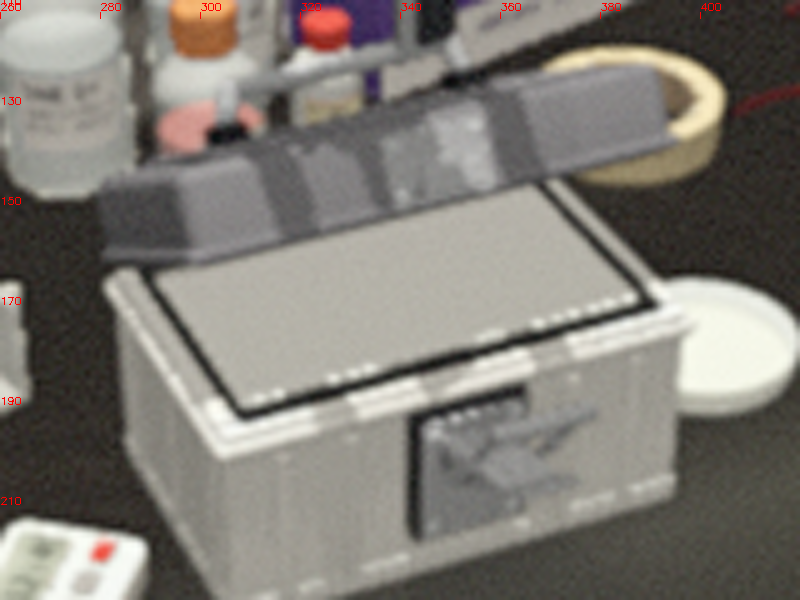

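View pics/side1.png

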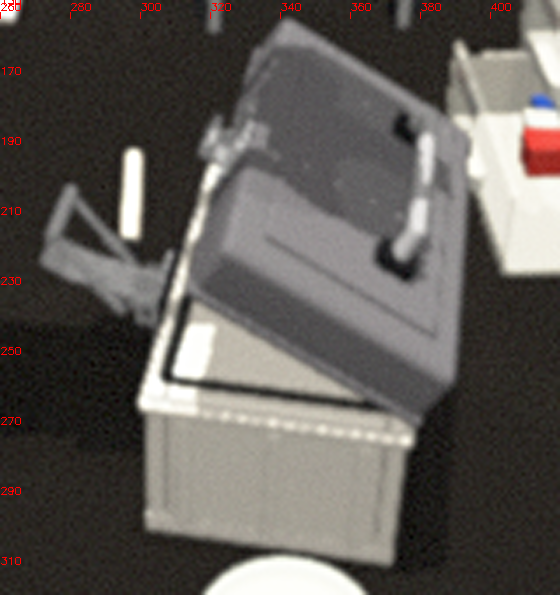

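The scene crop shows the case's bottom front corners at about (303,229.6) and (395,208.4), and the lid front's lower edge from (281,162) to (396,138). The side crop shows bottom corners (302,301.4) and (372,310.9), the lever tip at (273,224) and the bail bar at (280,204).

```bash
cat > geo.py <<'E'
from h import *
from scipy.optimize import least_squares
def proj(f,X): 
    c=f["R"]@X+f["t"]; return (f["mtx"]@(c/c[2]))[:2]
def C2W(p,X):
    c,s=np.cos(p[2]),np.sin(p[2]); return np.array([p[0]+c*X[0]-s*X[1],p[1]+s*X[0]+c*X[1],X[2]])
def lidpt(th,r,y,h): # r from hinge toward front, h above underside
    return np.array([.069-r*np.cos(th)-h*np.sin(th)*-1*-1*-1, y, .1+r*np.sin(th)+h*np.cos(th)]) if 0 else np.array([.069-r*np.cos(th)+h*np.sin(th), y, .1+r*np.sin(th)+h*np.cos(th)])
def latpt(px,pz,a,r,off=0,y=0): # a=0 down, pi/2 outward(-x); off outward side
    return np.array([-.065-px-r*np.sin(a)-off*np.cos(a), y, pz-r*np.cos(a)+off*np.sin(a)])
E
python3 - <<'E'
from geo import *
F={n:pickle.load(open(n+".pkl","rb")) for n in("scene","side")}
fix=[("scene",(303,229.6),(-.065,.105,0)),("scene",(395,208.4),(-.065,-.105,0)),("side",(302,301.4),(-.065,-.105,0)),("side",(372,310.9),(.065,-.105,0))]
lid=[("scene",(281,162),(.134,.105,0)),("scene",(396,138),(.134,-.105,0)),("side",(315,231),(.134,-.105,0)),("side",(378.6,270),(.002,-.105,0)),("side",(341.4,156),(.134,.105,.036))]
lat=[("side",(273,223.7),0),("side",(280,204.3),1)]
def res(p):
    e=[]
    for n,q,X in fix: e.append(proj(F[n],C2W(p,X))-q)
    for n,q,(r,y,h) in lid: e.append(proj(F[n],C2W(p,lidpt(p[3],r,y,h)))-q)
    L=latpt(.014,.072,p[4],.062,.004); e.append(proj(F["side"],C2W(p,L))-lat[0][1])
    # bail pivot on lever 14mm; bar direction angle a+.7
    P=latpt(.014,.072,p[4],.014); a=p[4]+.7; B=P+.0595*np.array([-np.sin(a),0,-np.cos(a)])
    e.append(proj(F["side"],C2W(p,B+[0,0,0]))-lat[1][1])
    return np.concatenate(e)
s=least_squares(res,[.65,0,0,.6,1.9],loss="soft_l1")
p=s.x; print(p.round(4)); print(res(p).reshape(-1,2).round(1))
for n,X in dict(rimFL=(-.065,.105,.1),rimBL=(.065,.105,.1),rimFR=(-.065,-.105,.1)).items(): print(n,proj(F["scene"],C2W(p,X)).round(1))
for n,X in dict(rimBR=(.065,-.105,.1),rimFR=(-.065,-.105,.1)).items(): print(n,proj(F["side"],C2W(p,X)).round(1))
# triangulate the free height check: lid front-right-bottom corner
def ray(n,q):
    f=F[n]; d=f["R"].T@np.linalg.inv(f["mtx"])@[*q,1]; return -f["R"].T@f["t"],d/np.linalg.norm(d)
(a,d),(b,e)=ray("scene",(396,138)),ray("side",(315,231))
t=np.linalg.lstsq(np.c_[d,-e],b-a,rcond=None)[0]; print("tri lid corner",a+t[0]*d,b+t[1]*e,"model",C2W(p,lidpt(p[3],.134,-.105,0)))
(a,d),(b,e)=ray("scene",(395,208.4)),ray("side",(302,301.4))
t=np.linalg.lstsq(np.c_[d,-e],b-a,rcond=None)[0]; print("tri FR bottom",a+t[0]*d,b+t[1]*e)
E
```

```text
[ 0.6291 -0.0247 -0.25    0.5454  1.774 ]
[[ 2.3  5. ]
 [-1.7 -0. ]
 [ 0.3 -1.6]
 [-0.2 -0.8]
 [16.8 -0. ]
 [-1.3 -0.1]
 [-1.9  1.5]
 [-0.2  1.5]
 [ 1.  -3.3]
 [ 3.  -0.6]
 [-0.   6.1]]
rimFL [303.2 196.7]
rimBL [281.2 163.2]
rimFR [396.8 171.1]
rimBR [376.9 271.7]
rimFR [301.8 261.4]
tri lid corner [ 0.5570907  -0.11710296  0.16937758] [ 0.56204878 -0.11487101  0.17237604] model [ 0.55901956 -0.11520286  0.16950864]
tri FR bottom [ 0.53865562 -0.11407528 -0.00099045] [ 0.53950961 -0.11368227 -0.0006344 ]
```

```bash
python3 - <<'E'
from geo import *
F={n:pickle.load(open(n+".pkl","rb")) for n in("scene","side")}
fix=[("scene",(395,208.4),(-.065,-.105,0)),("side",(302,301.4),(-.065,-.105,0)),("side",(372,310.9),(.065,-.105,0)),("scene",(302.6,197),(-.065,.105,.1)),("scene",(281.4,164),(.065,.105,.1))]
lid=[("scene",(300,162),(.134,.105,0)),("scene",(396,138),(.134,-.105,0)),("side",(315,231),(.134,-.105,0)),("side",(378.6,270),(.002,-.105,0)),("side",(341.4,156),(.134,.105,.036))]
def model(p):
    L=latpt(p[5],.072,p[4],.062,.004)
    P=latpt(p[5],.072,p[4],.014); a=p[4]+.7; B=P+.0595*np.array([-np.sin(a),0,-np.cos(a)])
    return L,B
def res(p):
    e=[]
    for n,q,X in fix: e.append(proj(F[n],C2W(p,X))-q)
    for n,q,(r,y,h) in lid: e.append(proj(F[n],C2W(p,lidpt(p[3],r,y,h)))-q)
    L,B=model(p)
    e.append(proj(F["side"],C2W(p,L+[0,.012,0]))-(275.5,217)) 
    e.append(proj(F["side"],C2W(p,L-[0,.012,0]))-(271.5,224))
    e.append(proj(F["side"],C2W(p,B+[0,.022,0]))-(281,203)); e.append(proj(F["side"],C2W(p,B-[0,.022,0]))-(273,217))
    return np.concatenate(e)
s=least_squares(res,[.65,0,0,.6,1.9,.014],loss="soft_l1",bounds=([0,-1,-2,0,1.7,.007],[1,1,2,1,2.2,.021]))
p=s.x; print(p.round(4)); print(res(p).reshape(-1,2).round(1))
L,B=model(p); print(L.round(3),B.round(3)); np.save("p.npy",p)
for q in (L,B): print(proj(F["scene"],C2W(p,q+[0,-.02,0])).round(0),proj(F["scene"],C2W(p,q+[0,.02,0])).round(0))
im=F["side"]["img"][190:250,260:320].copy()
c=cv2.resize(im,None,fx=9,fy=9,interpolation=cv2.INTER_CUBIC)
for X,col in ((L,(0,0,255)),(B,(0,255,0)),(np.array([-.065-p[5],0,.072]),(255,0,0))):
    for y in(-.012,.012):
        q=(proj(F["side"],C2W(p,X+[0,y,0]))-[260,190]+.5)*9; cv2.circle(c,tuple(q.astype(int)),4,col,-1)
d=cv2.resize(F["scene"]["img"][180:225,335:390].copy(),None,fx=5,fy=12,interpolation=cv2.INTER_CUBIC)
d=cv2.resize(F["scene"]["img"][180:225,340:385].copy(),(540,540),interpolation=cv2.INTER_CUBIC)
cv2.imwrite("pics/lat.png",cv2.resize(np.hstack([c,d]),(800,400)))
E
```

```text
[ 0.6281 -0.0257 -0.2399  0.5475  1.8618  0.0203]
[[-1.  -0.3]
 [ 0.2 -0.9]
 [-0.1 -0.5]
 [ 1.8 -0. ]
 [ 0.3 -0.4]
 [-1.1  0.1]
 [-0.7 -0.5]
 [-1.8  2.1]
 [-0.1  1.7]
 [ 0.1 -3.1]
 [-1.2  0.7]
 [-0.2  1.5]
 [-0.  -0.6]
 [ 2.5 -0.6]]
[-0.144  0.     0.094] [-0.131  0.     0.126]
[380. 205.] [361. 211.]
[378. 188.] [359. 194.]
```

View pics/lat.png

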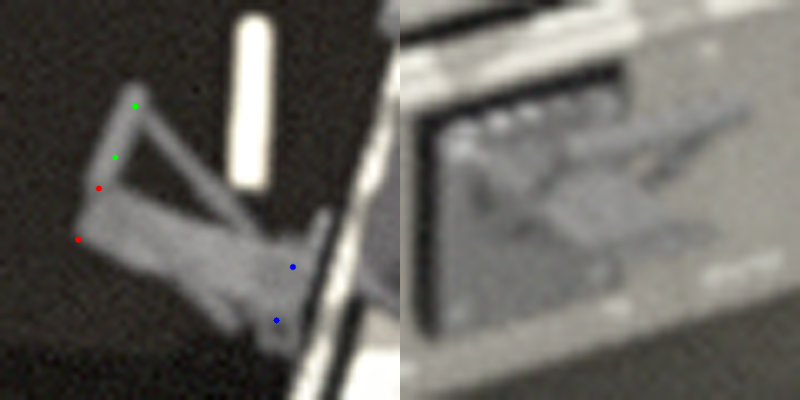

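The side view puts the bail bar at (281,203) and the lever tip at (273,221). The fit agrees to about 2 px, and the scene view suggests the bar is a few mm lower than modelled. Case at (0.628, -0.026), yaw -0.24, lid about 0.55 open. Next I shut the jaws, align the yaw and move over the lid's front.

>>> move_arm --pt "0 0 0 0 0 6.9 -1" --pt "0 0 0 0 0 6.85 -1" --pt "-1.2 0 0 0 0 0 -1" --pt "-1.2 -0.1 0 0 0 0 -1" --pt "0 0 0 0 0 0 -1" --pt "0 0 0 0 0 0 -1" --pt "0 0 0 0 0 0 -1" --pt "0 0 0 0 0 0 -1"

```text
time: 0.77
tool_pos: [0.6183, -0.0231, 0.2503]
tool_rot: [-0.0, 0.786, 0.618, 0.0]
contact_force: [0.1, 0.2, -0.6]
gripper_width: -0.003
grasp_force: 0.0
```

```bash
cat > st.py <<'E'
from geo import *
from scipy.spatial.transform import Rotation as Ro
p=np.load("p.npy")
def st():
    s=manip.state(); q=s["tool_rot"]; R=Ro.from_quat([q[1],q[2],q[3],q[0]]).as_matrix()
    Rc=Ro.from_euler("z",p[2]).as_matrix()
    o=np.array([p[0],p[1],0]); tip=s["tool_pos"]+R[:,2]*manip.tip_reach
    print("t",round(s["time"],2),"tcp_c",(Rc.T@(s["tool_pos"]-o)*1e3).round(1),"tip_c mm",(Rc.T@(tip-o)*1e3).round(1),"F_c",(Rc.T@s["contact_force"]).round(1),"w",round(s["gripper_width"],2),"reach",manip.tip_reach)
    print((Rc.T@R).round(3).tolist()); return s
if __name__=="__main__": st()
E
python3 st.py
```

```text
t 0.77 tcp_c [-1.010e+01  2.000e-01  2.503e+02] tip_c mm [-1.010e+01  2.000e-01  2.313e+02] F_c [ 0.   0.3 -0.6] w -0.0 reach 0.019
[[-0.0, 1.0, -0.0], [1.0, 0.0, 0.0], [0.0, -0.0, -1.0]]
```

>>> move_arm --pt "0 1.5 1.0 0 0 0 -1" --pt "0 0 1.5 0 0 0 -1" --pt "0 0 0.6 0 0 0 -1" --pt "0 -0.17 0.25 0 0 0 -1" --pt "0 -0.17 0.25 0 0 0 -1" --pt "0 -0.17 0.25 0 0 0 -1" --pt "0 -0.17 0.25 0 0 0 -1" --pt "0 -0.17 0.25 0 0 0 -1"

```text
time: 1.43
tool_pos: [0.625, -0.0246, 0.2083]
tool_rot: [0.001, 0.787, 0.617, 0.001]
contact_force: [-0.8, -0.5, 5.1]
gripper_width: 0.003
grasp_force: 1.8
```

```bash
python3 st.py
```

```text
t 1.43 tcp_c [ -3.2   0.4 208.3] tip_c mm [ -3.2   0.4 189.3] F_c [-0.6 -0.7  5.1] w 0.0 reach 0.019
[[-0.0, 1.0, 0.002], [1.0, 0.0, 0.0], [0.0, 0.002, -1.0]]
```

>>> move_arm --pt "0 -0.17 0.25 0 0 0 -1" --pt "0 -0.17 0.25 0 0 0 -1" --pt "0 -0.17 0.25 0 0 0 -1" --pt "0 -0.17 0.25 0 0 0 -1" --pt "0 -0.17 0.25 0 0 0 -1" --pt "0 -0.17 0.25 0 0 0 -1" --pt "0 -0.17 0.25 0 0 0 -1" --pt "0 -0.17 0.25 0 0 0 -1" --pt "0 -0.17 0.25 0 0 0 -1" --pt "0 -0.17 0.25 0 0 0 -1" --pt "0 -0.1 0.25 0 0 0 -1" --pt "0 -0.1 0.25 0 0 0 -1" --pt "0 -0.1 0.25 0 0 0 -1"

```text
time: 2.52
tool_pos: [0.605, -0.0198, 0.1739]
tool_rot: [-0.0, 0.787, 0.617, -0.0]
contact_force: [-1.6, 0.0, 3.2]
gripper_width: 0.002
grasp_force: 1.5
```

```bash
python3 st.py
```

```text
t 2.52 tcp_c [-23.8   0.2 173.9] tip_c mm [-23.8   0.2 154.9] F_c [-1.5 -0.4  3.2] w 0.0 reach 0.019
[[0.0, 1.0, -0.0], [1.0, -0.0, -0.0], [-0.0, -0.0, -1.0]]
```

>>> move_arm --pt "0 -0.05 0.15 0 0 0 -1" --pt "0 -0.05 0.15 0 0 0 -1" --pt "0 -0.05 0.15 0 0 0 -1" --pt "0 0 0.1 0 0 0 -1" --pt "0 0 0.1 0 0 0 -1" --pt "0 0 0.1 0 0 0 -1"

```text
time: 3.02
tool_pos: [0.6038, -0.0195, 0.1667]
tool_rot: [0.0, 0.787, 0.617, 0.0]
contact_force: [-1.8, 0.3, 3.8]
gripper_width: 0.002
grasp_force: 1.5
```

>>> move_arm --pt "0 0 0.07 0 0 0 -1" --pt "0 0 0.05 0 0 0 -1" --pt "0 0 0 0 0 0 -1"

```text
time: 3.27
tool_pos: [0.6037, -0.0195, 0.1654]
tool_rot: [-0.0, 0.787, 0.617, -0.0]
contact_force: [-1.4, -0.4, 1.9]
gripper_width: -0.003
grasp_force: 1.0
```

>>> move_arm --pt "0 0 0.05 0 0 0 -1" --pt "0 0 0.05 0 0 0 -1" --pt "0 0 0.05 0 0 0 -1" --pt "0 0 0 0 0 0 -1"

```text
time: 3.6
tool_pos: [0.6037, -0.0195, 0.164]
tool_rot: [0.0, 0.787, 0.617, -0.0]
contact_force: [-0.4, 1.0, 2.4]
gripper_width: -0.005
grasp_force: 1.1
```

>>> move_arm --pt "0 0 0.04 0 0 0 -1" --pt "0 0 0.03 0 0 0 -1" --pt "0 0 0 0 0 0 -1"

```text
time: 3.85
tool_pos: [0.6038, -0.0195, 0.164]
tool_rot: [0.0, 0.787, 0.617, -0.0]
contact_force: [-2.6, -0.1, 4.8]
gripper_width: 0.003
grasp_force: 2.6
```

>>> move_arm --pt "0 0 0.05 0 0 0 -1" --pt "0 0 0.05 0 0 0 -1" --pt "0 0 0 0 0 0 -1"

```text
time: 4.1
tool_pos: [0.6038, -0.0195, 0.1638]
tool_rot: [-0.0, 0.787, 0.617, -0.0]
contact_force: [-5.5, 0.8, 8.4]
gripper_width: -0.001
grasp_force: 4.3
```

>>> move_arm --pt "0 0 0.05 0 0 0 -1" --pt "0 0 0 0 0 0 -1"

```text
time: 4.27
tool_pos: [0.6038, -0.0195, 0.1637]
tool_rot: [-0.0, 0.787, 0.617, -0.0]
contact_force: [-6.9, 1.3, 10.5]
gripper_width: -0.001
grasp_force: 5.2
```

>>> move_arm --pt "0 0 -1.0 0 0 0 -1" --pt "0 0 -1.5 0 0 0 -1" --pt "0 -3 0 0 0 0 -1" --pt "0 -3.5 0 0 0 0 -1" --pt "0 -3.5 0 0 0 0 -1" --pt "0 -3 0 0 0 0 -1" --pt "0 -1.2 1 0 0 0 -1" --pt "0 0 0 0 0 0 -1"

```text
time: 4.93
tool_pos: [0.4632, 0.0149, 0.175]
tool_rot: [-0.001, 0.786, 0.618, -0.001]
contact_force: [0.2, 1.0, -0.0]
gripper_width: -0.005
grasp_force: 0.0
```

```bash
python3 - <<'E'
from st import *
s=st()
F={}
for n in("scene","side"):
    F[n]=grab(n); pickle.dump(F[n],open(n+"2.pkl","wb"))
a=cv2.resize(F["scene"]["img"][150:230,300:400],(400,320),interpolation=cv2.INTER_CUBIC)
b=cv2.resize(F["side"]["img"][180:260,260:360],(400,320),interpolation=cv2.INTER_CUBIC)
cv2.imwrite("pics/b.png",np.hstack([a,b]))
E
```

```text
t 4.93 tcp_c [-169.8    0.3  175. ] tip_c mm [-169.9    0.3  156. ] F_c [-0.  1. -0.] w -0.0 reach 0.019
[[-0.001, 1.0, -0.002], [1.0, 0.001, -0.0], [-0.0, -0.002, -1.0]]
```

View pics/b.png

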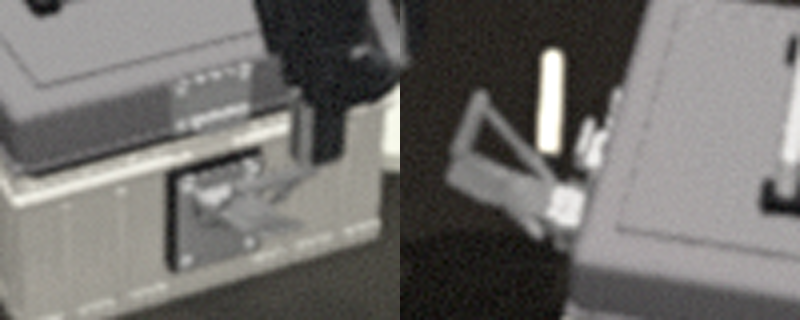

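The lid is down on the seal. The bail is still thrown back, with its bar at about (280,203) in the side view. The shut fingertips stand in front of it and above it. Next I lower them and push the bar over.

>>> move_arm --pt "0 0 2.3 0 0 0 -1" --pt "0 0 2.3 0 0 0 -1" --pt "0 0.8 0 0 0 0 -1" --pt "0 0.6 0 0 0 0 -1" --pt "0 0.4 0 0 0 0 -1" --pt "0 0.4 0 0 0 0 -1" --pt "0 0.4 0 0 0 0 -1" --pt "0 0.4 0 0 0 0 -1"

```text
time: 5.7
tool_pos: [0.4979, 0.0065, 0.1338]
tool_rot: [0.002, 0.787, 0.617, 0.002]
contact_force: [0.5, -0.3, -0.1]
gripper_width: 0.001
grasp_force: 0.1
```

>>> move_arm --pt "0 0.4 0 0 0 0 -1" --pt "0 0.4 0 0 0 0 -1" --pt "0 0.4 0 0 0 0 -1" --pt "0 0.4 0 0 0 0 -1" --pt "0 0.4 0 0 0 0 -1" --pt "0 0.4 0 0 0 0 -1" --pt "0 0.4 0 0 0 0 -1" --pt "0 0.4 0 0 0 0 -1" --pt "0 0 0 0 0 0 -1" --pt "0 0 0 0 0 0 -1"

```text
time: 6.53
tool_pos: [0.5262, -0.0005, 0.1309]
tool_rot: [-0.0, 0.787, 0.617, -0.0]
contact_force: [-0.6, 1.1, -1.1]
gripper_width: 0.003
grasp_force: 0.0
```

```bash
python3 - <<'E'
from st import *
s=st()
F={}
for n in("scene","side"):
    F[n]=grab(n)
a=cv2.resize(F["scene"]["img"][150:230,300:400],(400,320),interpolation=cv2.INTER_CUBIC)
b=cv2.resize(F["side"]["img"][180:260,260:360],(400,320),interpolation=cv2.INTER_CUBIC)
cv2.imwrite("pics/c.png",np.hstack([a,b]))
E
```

```text
t 6.53 tcp_c [-105.     0.2  130.9] tip_c mm [-105.     0.2  111.9] F_c [-0.8  0.9 -1.1] w 0.0 reach 0.019
[[0.0, 1.0, -0.0], [1.0, -0.0, 0.0], [0.0, -0.0, -1.0]]
```

View pics/c.png

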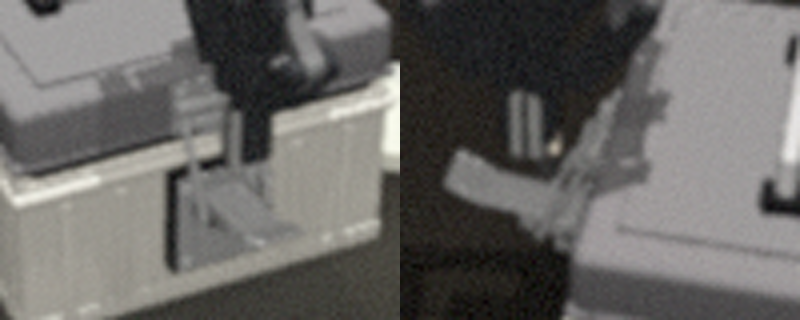

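The bail bar now leans on the lid front above the hook, at about (315,200) in the side crop. Next I plan the lever push arc.

```bash
cat > plan.py <<'E'
import numpy as np, sys
def tcp(a,px=17.,r=None):
    phi=np.clip(np.pi/2-a,0,np.radians(50)); r=46+4*min(max(a,0),1.5)/1.5 if r is None else r
    d=np.array([np.sin(phi),-np.cos(phi)]); e=np.array([np.cos(phi),np.sin(phi)])
    n=np.array([-np.cos(a),np.sin(a)]); u=np.array([-np.sin(a),-np.cos(a)])
    P=np.array([-65-px,72])+r*u+8.5*n
    s=np.clip((np.pi/2-a-phi)/.35,-1,1)
    return P-9*s*e-19*d,phi
def rows(cur,phi,As,px=17.):
    for a in As:
        T,f=tcp(a,px); d=T-cur
        ty=d@[np.cos(phi),np.sin(phi)]; tz=d@[np.sin(phi),-np.cos(phi)]
        print(f"a={a:.2f} ty={ty/10:.2f} tz={tz/10:.2f} ax={-np.degrees(f-phi):.2f}  tcp={T.round(1)} phi={np.degrees(f):.0f}"); cur,phi=T,f
if __name__=="__main__":
    rows(np.array([-105,130.9]),0,[2.0]+list(np.arange(1.8,-.01,-.1)))
E
python3 plan.py
```

```text
a=2.00 ty=-0.99 tz=1.14 ax=-0.00  tcp=[-114.9  119.5] phi=0
a=1.80 ty=-0.79 tz=0.89 ax=-0.00  tcp=[-122.9  110.6] phi=0
a=1.70 ty=-0.43 tz=0.48 ax=-0.00  tcp=[-127.2  105.9] phi=0
a=1.60 ty=-0.38 tz=0.49 ax=-0.00  tcp=[-131.  101.] phi=0
a=1.50 ty=-0.28 tz=0.51 ax=-4.06  tcp=[-133.8   95.9] phi=4
a=1.40 ty=-0.22 tz=0.51 ax=-5.73  tcp=[-135.7   90.6] phi=10
a=1.30 ty=-0.22 tz=0.51 ax=-5.73  tcp=[-137.    85.3] phi=16
a=1.20 ty=-0.22 tz=0.50 ax=-5.73  tcp=[-137.8   79.8] phi=21
a=1.10 ty=-0.22 tz=0.50 ax=-5.73  tcp=[-138.1   74.3] phi=27
a=1.00 ty=-0.22 tz=0.50 ax=-5.73  tcp=[-137.8   68.8] phi=33
a=0.90 ty=-0.22 tz=0.50 ax=-5.73  tcp=[-137.    63.5] phi=38
a=0.80 ty=-0.22 tz=0.49 ax=-5.73  tcp=[-135.7   58.2] phi=44
a=0.70 ty=-0.22 tz=0.49 ax=-5.73  tcp=[-133.9   53.1] phi=50
a=0.60 ty=-0.29 tz=0.48 ax=-0.11  tcp=[-132.1   47.8] phi=50
a=0.50 ty=-0.24 tz=0.48 ax=-0.00  tcp=[-130.    42.8] phi=50
a=0.40 ty=-0.20 tz=0.47 ax=-0.00  tcp=[-127.6   38.3] phi=50
a=0.30 ty=-0.03 tz=0.46 ax=-0.00  tcp=[-124.3   35.1] phi=50
a=0.20 ty=0.15 tz=0.45 ax=-0.00  tcp=[-119.9   33.4] phi=50
a=0.10 ty=0.19 tz=0.43 ax=-0.00  tcp=[-115.4   32.1] phi=50
a=-0.00 ty=0.23 tz=0.40 ax=-0.00  tcp=[-110.8   31.3] phi=50
```

>>> move_arm --pt "0 -1.0 0.5 0 0 0 -1" --pt "0 -0.8 0.6 0 0 0 -1" --pt "0 0 0.5 0 0 0 -1" --pt "0 -0.2 0.45 0 0 0 -1" --pt "0 -0.2 0.25 0 0 0 -1" --pt "0 -0.2 0.25 0 0 0 -1" --pt "0 -0.2 0.25 0 0 0 -1" --pt "0 -0.2 0.25 0 0 0 -1"

```text
time: 7.3
tool_pos: [0.5014, 0.0056, 0.1024]
tool_rot: [0.003, 0.787, 0.617, 0.002]
contact_force: [5.0, -1.1, 3.9]
gripper_width: 0.0
grasp_force: 2.6
```

```bash
python3 st.py
```

```text
t 7.3 tcp_c [-130.4    0.3  102.4] tip_c mm [-130.3    0.3   83.4] F_c [5.1 0.2 3.9] w 0.0 reach 0.019
[[0.0, 1.0, 0.007], [1.0, -0.0, 0.0], [0.0, 0.007, -1.0]]
```

>>> move_arm --pt "0 -0.14 0.25 -2 0 0 -1" --pt "0 -0.14 0.25 -2 0 0 -1" --pt "0 -0.11 0.25 -2.9 0 0 -1" --pt "0 -0.11 0.25 -2.9 0 0 -1" --pt "0 -0.11 0.25 -2.9 0 0 -1" --pt "0 -0.11 0.25 -2.9 0 0 -1" --pt "0 -0.11 0.25 -2.9 0 0 -1" --pt "0 -0.11 0.25 -2.9 0 0 -1" --pt "0 -0.11 0.25 -2.9 0 0 -1" --pt "0 -0.11 0.25 -2.9 0 0 -1"

```text
time: 8.13
tool_pos: [0.4936, 0.0076, 0.0755]
tool_rot: [0.187, 0.764, 0.6, 0.147]
contact_force: [-3.3, -1.2, 7.1]
gripper_width: -0.004
grasp_force: 3.9
```

```bash
python3 - <<'E'
from st import *
s=st()
F={}
for n in("scene","side"):
    F[n]=grab(n)
a=cv2.resize(F["scene"]["img"][150:230,300:400],(400,320),interpolation=cv2.INTER_CUBIC)
b=cv2.resize(F["side"]["img"][180:260,260:360],(400,320),interpolation=cv2.INTER_CUBIC)
cv2.imwrite("pics/d.png",np.hstack([a,b]))
E
```

```text
t 8.13 tcp_c [-138.5    0.4   75.5] tip_c mm [-129.7    0.4   58.7] F_c [-3.  -1.9  7.1] w -0.0 reach 0.019
[[-0.0, 0.887, 0.461], [1.0, -0.0, 0.0], [0.0, 0.461, -0.887]]
```

View pics/d.png

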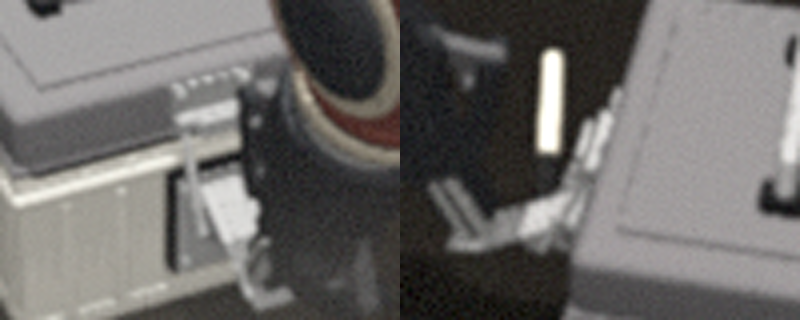

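The bar sits at the hook, at about (350,177) in the scene view, and the finger is on the lever's outer face. I continue the arc.

>>> move_arm --pt "0 -0.11 0.25 -2.9 0 0 -1" --pt "0 -0.11 0.25 -2.9 0 0 -1" --pt "0 -0.11 0.25 -2.9 0 0 -1" --pt "0 -0.11 0.25 -2.9 0 0 -1" --pt "0 -0.11 0.25 -2.9 0 0 -1" --pt "0 -0.11 0.25 -2.9 0 0 -1"

```text
time: 8.73
tool_pos: [0.4965, 0.0071, 0.0593]
tool_rot: [0.3, 0.727, 0.571, 0.236]
contact_force: [-5.6, -2.8, 8.7]
gripper_width: 0.001
grasp_force: 4.7
```

```bash
python3 st.py
```

```text
t 8.73 tcp_c [-135.5    0.5   59.3] tip_c mm [-122.1    0.5   45.8] F_c [-4.8 -4.1  8.7] w 0.0 reach 0.019
[[-0.0, 0.709, 0.705], [1.0, -0.0, 0.001], [0.001, 0.705, -0.709]]
```

>>> move_arm --pt "0 -0.11 0.25 -2.9 0 0 -1" --pt "0 -0.11 0.25 -2.5 0 0 -1" --pt "0 -0.14 0.24 0 0 0 -1" --pt "0 -0.14 0.24 0 0 0 -1" --pt "0 -0.12 0.24 0 0 0 -1" --pt "0 -0.12 0.24 0 0 0 -1"

```text
time: 9.23
tool_pos: [0.504, 0.0051, 0.0466]
tool_rot: [0.331, 0.714, 0.56, 0.26]
contact_force: [-1.9, -0.4, 8.7]
gripper_width: -0.004
grasp_force: 3.9
```

```bash
python3 st.py
```

```text
t 9.23 tcp_c [-127.9    0.4   46.6] tip_c mm [-113.3    0.4   34.3] F_c [-1.8 -0.8  8.7] w -0.0 reach 0.019
[[0.001, 0.646, 0.763], [1.0, -0.0, -0.001], [-0.0, 0.763, -0.646]]
```

>>> move_arm --pt "0 0.06 0.23 0 0 0 -1" --pt "0 0.06 0.23 0 0 0 -1" --pt "0 0.06 0.23 0 0 0 -1"

```text
time: 9.48
tool_pos: [0.5083, 0.0035, 0.0413]
tool_rot: [0.33, 0.715, 0.56, 0.258]
contact_force: [-4.0, 1.3, 5.5]
gripper_width: 0.001
grasp_force: 3.2
```

```bash
python3 st.py
```

```text
t 9.48 tcp_c [-123.3   -0.2   41.3] tip_c mm [-108.8   -0.2   28.9] F_c [-4.2  0.4  5.5] w 0.0 reach 0.019
[[0.002, 0.649, 0.761], [1.0, -0.0, -0.002], [-0.001, 0.761, -0.649]]
```

>>> move_arm --pt "0 0.1 0.2 0 0 0 -1" --pt "0 0.1 0.2 0 0 0 -1" --pt "0 0.08 0.15 0 0 0 -1"

```text
time: 9.73
tool_pos: [0.5134, 0.0021, 0.0388]
tool_rot: [0.329, 0.715, 0.56, 0.257]
contact_force: [-2.2, 1.7, 3.8]
gripper_width: 0.005
grasp_force: 2.2
```

```bash
python3 st.py
```

```text
t 9.73 tcp_c [-118.    -0.3   38.8] tip_c mm [-103.5   -0.3   26.5] F_c [-2.6  1.1  3.8] w 0.0 reach 0.019
[[0.002, 0.65, 0.76], [1.0, -0.0, -0.002], [-0.001, 0.76, -0.65]]
```

>>> move_arm --pt "0 0.1 0.13 0 0 0 -1" --pt "0 0.1 0.13 0 0 0 -1" --pt "0 0 0 0 0 0 -1"

```text
time: 9.98
tool_pos: [0.5158, 0.0011, 0.0381]
tool_rot: [0.329, 0.715, 0.561, 0.257]
contact_force: [-1.3, 2.3, 0.4]
gripper_width: 0.003
grasp_force: 1.1
```

>>> move_arm --pt "0 0.1 0.12 0 0 0 -1" --pt "0 0.07 0.08 0 0 0 -1" --pt "0 0 0 0 0 0 -1"

```text
time: 10.23
tool_pos: [0.5178, 0.0001, 0.0379]
tool_rot: [0.329, 0.716, 0.561, 0.256]
contact_force: [-3.4, 2.3, -1.7]
gripper_width: 0.001
grasp_force: 1.8
```

```bash
python3 st.py
```

```text
t 10.23 tcp_c [-113.2   -1.2   37.9] tip_c mm [-98.8  -1.2  25.5] F_c [-3.8  1.5 -1.7] w 0.0 reach 0.019
[[0.003, 0.653, 0.757], [1.0, -0.0, -0.003], [-0.002, 0.757, -0.653]]
```

>>> move_arm --pt "0 0.08 0.1 0 0 0 -1" --pt "0 0.06 0.08 0 0 0 -1" --pt "0 0 0 0 0 0 -1"

```text
time: 10.48
tool_pos: [0.5205, -0.0008, 0.0387]
tool_rot: [0.329, 0.716, 0.561, 0.256]
contact_force: [-3.5, 1.4, -1.9]
gripper_width: -0.001
grasp_force: 1.7
```

>>> move_arm --pt "0 0.08 0.1 0 0 0 -1" --pt "0 0.06 0.08 0 0 0 -1" --pt "0 0 0 0 0 0 -1"

```text
time: 10.73
tool_pos: [0.5221, -0.0012, 0.0385]
tool_rot: [0.328, 0.716, 0.561, 0.256]
contact_force: [-14.9, 2.9, 5.3]
gripper_width: 0.003
grasp_force: 7.0
```

```bash
python3 st.py
```

```text
t 10.73 tcp_c [-108.7   -1.4   38.5] tip_c mm [-94.3  -1.4  26.1] F_c [-15.2  -0.7   5.3] w 0.0 reach 0.019
[[0.002, 0.653, 0.757], [1.0, -0.0, -0.003], [-0.002, 0.757, -0.653]]
```

>>> move_arm --pt "0 0.03 0.03 0 0 0 -1" --pt "0 0 0 0 0 0 -1"

```text
time: 10.9
tool_pos: [0.5223, -0.0012, 0.0384]
tool_rot: [0.328, 0.716, 0.561, 0.256]
contact_force: [-17.6, 3.2, 7.6]
gripper_width: -0.0
grasp_force: 8.7
```

```bash
python3 st.py
```

```text
t 10.9 tcp_c [-108.6   -1.4   38.4] tip_c mm [-94.2  -1.4  26. ] F_c [-17.9  -1.    7.6] w -0.0 reach 0.019
[[0.002, 0.653, 0.757], [1.0, -0.0, -0.003], [-0.002, 0.757, -0.653]]
```

Hard stop felt: about 3 N more for 0.1 mm of travel. I back off and check.

>>> move_arm --pt "0 -0.3 -0.4 0 0 0 -1" --pt "0 -0.6 -0.8 0 0 0 -1" --pt "0 -0.6 -1.5 0 0 0 -1" --pt "0 0 -3 0 0 0 -1" --pt "0 0 -4 0 0 0 -1" --pt "0 0 -4 0 0 0 -1" --pt "-3 0 -2 0 0 0 -1" --pt "-4 0 0 0 0 0 -1" --pt "-4 0 0 0 0 0 -1" --pt "-4 0 0 0 0 0 -1" --pt "0 0 0 0 0 0 -1" --pt "0 0 0 0 0 0 -1"

```text
time: 11.9
tool_pos: [0.4578, -0.0712, 0.1486]
tool_rot: [0.321, 0.729, 0.559, 0.231]
contact_force: [-0.4, -0.5, -0.3]
gripper_width: -0.001
grasp_force: 0.0
```

```bash
python3 - <<'E'
from st import *
s=st()
F={}
for n in("scene","side"): F[n]=grab(n)
a=cv2.resize(F["scene"]["img"][120:280,250:410],(400,400),interpolation=cv2.INTER_CUBIC)
b=cv2.resize(F["side"]["img"][170:270,260:360],(400,400),interpolation=cv2.INTER_CUBIC)
cv2.imwrite("pics/e.png",np.hstack([a,b]))
E
```

```text
t 11.9 tcp_c [-154.6  -84.7  148.6] tip_c mm [-140.8  -85.4  135.5] F_c [-0.2 -0.5 -0.3] w -0.0 reach 0.019
[[0.032, 0.687, 0.726], [0.999, -0.006, -0.038], [-0.022, 0.727, -0.687]]
```

View pics/e.png

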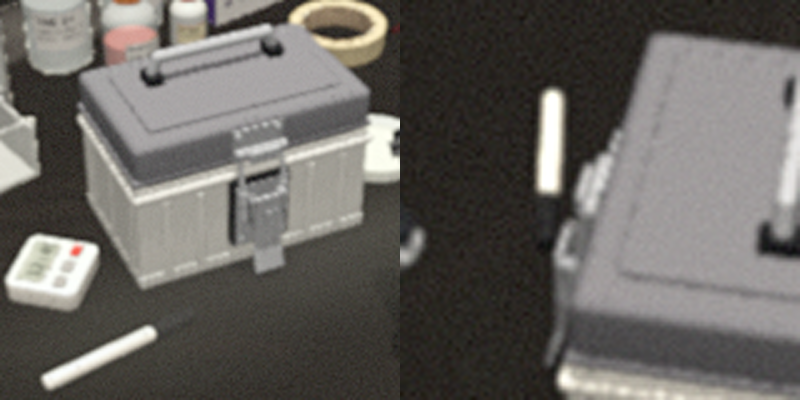

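The lid is shut, the bail bar is in the hook, the lever is straight down, and the timer, marker and dish are where they were. I hand the job in.

```bash
python3 -c "
from plant import manip
print(manip.job_done())"
```

```text
the job is handed in; nothing more can be done
None
```

The carrier is latched and the job handed in at about 12 s: lid on its seal, bail in the hook, lever pressed against its hard stop with about 19 N; no force reading passed 20 N, and the timer, dish and marker were not touched.

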